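# Wedge the whetstone tight on its sharpening board

## Robot

A 6-joint arm with a two-finger parallel gripper is mounted at the origin on the work surface; the furniture and walls round the work are solid. World frame = base frame: x ahead of the robot, y to its left, z up, the work surface at z = 0. Lengths are in mm, angles in rad, forces in N, time in s.
With the tool pointing down it reaches from about 425 to 950 mm from the base axis. Payload 14.7 kg.
Tool frame: the origin (TCP) lies on the centre line of the jaws, within the pads' length; the fingertips stand 17 mm ahead of it and the grasp point (between the pads) lies 2 mm behind it; z points along the fingers, y is the line along which they close (so a half turn about z gives the same grasp; the last joint's range is limited). The gripper opens to 85 mm and grips with 20 to 120 N. Pads are 22 mm wide; open, the fingers measure 114 mm over their backs; the gripper's body (76 mm by 85 mm) begins 54 mm behind the grasp point. The pads swing forward as they close: fully open they stand 13 mm farther back than shut.
Start: joints at [1.231, 0.48, 1.596, -0, 1.065, -0.047], TCP at [187.588, 622.337, 211.897] pointing down, gripper open.
Joint ranges: [-2.75, 2.75], [-0.82, 2.05], [0.23, 2.67], [-1.56, 4.7], [0.09, 2.69], [-2.92, 2.92]. Speed limits (rad/s): [1.89, 1.89, 2.39, 3.01, 3.01, 3.01].

## Interface

Orientations are given as a unit quaternion [w, x, y, z].
In Python, from bench import manip, imaging gives the robot as it stands (manip), with the cameras (imaging).
- The arm moves only by the shell command python3 inch.py 'ROWS' [FORCE]. ROWS is 1 to 20 rows, parted by a bar, with the numbers parted by spaces; each row has 5 numbers: the finger opening in mm, then dx, dy, dz in mm, then a turn about the tool's z in rad; each row is the pose to reach, as a shift and turn from the pose commanded when the command began, along the tool's axes at that moment; what a row does not reach only later rows make up. A row lasts 1/10 s, in which the tool goes at most 50 mm and 0.15 rad, less where a joint would pass 70% of its speed; a pose out of reach is approached as far as the arm can. The fingers move at their own pace and stop on an object; FORCE is the grip in N (left out, the last holds). Time passes only in rows, so rows that do not move let the fingers close. It prints the time, the measured TCP pose, the force, the opening and the grip force at its end. Input that does not fit is refused with a message, and nothing moves.
- manip.get_obs(): the state, without advancing time (a new reading comes with each control period).
- imaging.read_camera(name): name is "scene" or "top"; returns a dict with "image" (480x640x3 uint8, blue, green, red), "K" (3x3 intrinsics, pixels), "origin" and "orientation" of the camera in the world. Camera axes: x right, y up, looking along -z (the intrinsics and any distortion apply to the point x, -y, -z); pixel columns grow to the right and rows downward; lengths in mm; the calibration is good to about 2 mm. A picture is of the moment at which its call begins. There is no depth.
- manip.finish_job(): hands the job in; it is judged then, once.
The state is a dict: "time_s": time; "joints": joint angles; "qvel": joint speeds; "tau": joint torques, N m; "eef_pos": TCP position; "tool_rot": TCP orientation; "wrist_force": force on the tool from outside, world axes, zero at the start; "wrist_torque": the same for the moment, N m; "grip_width": finger opening in mm; "grip_force": force on a finger pad.
Only numpy, scipy, OpenCV 4.12 (cv2) and the standard library are available. Lean on these libraries where they do the work, as an engineer would, in place of code of your own. Each camera call takes 0.05 s, during which the arm holds its last target. There are 200 camera calls.

## Task

Fix the whetstone on its sharpening board for use: of the three taper wedges find by trial the one that fits the gap between the stone and the dark cleat, and push it in, narrow nose first from the front, until it jams tight. It fits when, jammed, its nose has come out past the far end of the cleat while its tail is still wholly out in front of the stone. Let go of it and leave the other two wedges lying on the worktop, off the board; do not knock the mug or the beaker about.

Things in the scene. Friction and masses are not known exactly. Their poses are not given: they have to be found in the camera images.
- board: Pale wooden sharpening board, 220 mm (its x) by 300 mm (its y), top face 22 mm above the worktop; fixed. Origin: centre of its underside; x away from the robot, y left, z up. In front of x = 15 mm it is a bare landing. Behind lies a loose two-colour whetstone (x = 17 to 83 mm, 180 mm along y, 26 mm high, about 0.45 kg), up to 0.5 mm off a dark end stop at the left, fixed in a new place each time.
- gap_mouth (a point): Front end of the slanted left face of the dark wooden cleat that is fixed near the board's right end, on the board's top face: board x = 20, y = -100 mm. The cleat is 16 mm high and runs from x = 20 to 80 mm. The gap for the wedge lies between this face and the stone's square right end, open in front, behind and above; here it is 10 mm wider than at its far end.
- gap_end (a point): Far end of the cleat's slanted face, on the board's top face: board x = 80, y = -90 mm (so the face tapers 1 in 6). Here the gap to the stone is narrowest: 9 to 19 mm once the stone is pressed against its stop, different each time.
- wedge_pale: Thin wedge: pale wood, one drilled mark. 125 mm long, 22 mm high, 40 g, lying the way it is used. Origin: under the middle of its tail, a straight grip 30 mm long (x = -15 to 15) and 20 mm thick (y = -10 to 10). x points to the nose (x = 110). From x = 15 on it tapers 1 in 6 from 24 mm to 8 mm: the left face (y = +10) is straight, for the stone; the right one is slanted, for the cleat.
- wedge_brown: Middle wedge: mid-brown wood, two drilled marks; 27.5 mm thick beside the tail and 11.5 mm at the nose, else like the pale one, with the same origin and axes. Any wedge jams with its nose past the cleat's far end by 6 times (gap there minus its nose thickness), and up to 4 mm more when pushed with 20 N. A push of 15 to 20 N jams it well; moving the stone home takes less.
- wedge_dark: Thick wedge: dark brown wood, three drilled marks; 31 mm thick beside the tail and 15 mm at the nose, else like the pale one, with the same origin and axes. Every wedge must go in with its straight face flat along the stone's end: pushed in askew, the rough wood jams too early, on its corners, and does not hold.
- mug_speckle: Blue-grey speckled mug, 87 mm wide, 96 mm high, on the worktop to the left. Origin: under it. A bystander.
- beaker: Teal plastic beaker, 80 mm across, 112 mm high, standing behind the wedges. Origin: centre of its underside. A bystander.

How it is judged:
By the outcome, as a careful person would: the job done as asked, in the order asked, and still so for the second after the job is handed in, with the robot touching nothing.
It also fails if it takes over 72 s, if anything falls off the work surface, if the arm or the gripper's body presses on something with over 40 N, if the wrist force passes 120 N, or if a joint passes its speed limit or range.

## Working session

There is one attempt and no reset: what is moved stays moved. The work goes in short steps, Python scripts to look and compute and a shell command to move; the robot and the scene stay as the last step left them, time stands still between calls to the robot, and variables do not carry over. Pictures are saved under pics/ and viewed, at most 10 in all, crops included, and the job is handed in when it is done.

```bash
ls; mkdir -p pics
python3 - <<'E'
from bench import manip, imaging
import cv2
for n in ("top","scene"):
    c=imaging.read_camera(n); cv2.imwrite(f"pics/{n}0.png",c["image"]); print(n,c["K"],c["origin"],c["orientation"],[k for k in c])
o=manip.get_obs(); print(o["eef_pos"],o["tool_rot"],o["time_s"])
E
```

```text
bench.py
inch.py
pics
top [[459.0847492    0.         320.35692359]
 [  0.         459.0847492  239.97683503]
 [  0.           0.           1.        ]] [ 341.78768008  -40.78413223 1118.60986765] [ 0.7317613   0.08228972 -0.0765067  -0.67223547] ['image', 'K', 'origin', 'orientation']
scene [[436.46020726   0.         318.11050127]
 [  0.         436.46020726 243.26266129]
 [  0.           0.           1.        ]] [1508.69397913 -385.64208393  497.02966885] [0.69406315 0.45023694 0.30327942 0.47284737] ['image', 'K', 'origin', 'orientation']
[187.46668628 621.93816718 211.3315362 ] [-1.06024924e-04  1.45883831e-01  9.89301569e-01 -5.50486664e-04] 0.1
```

View pics/top0.png

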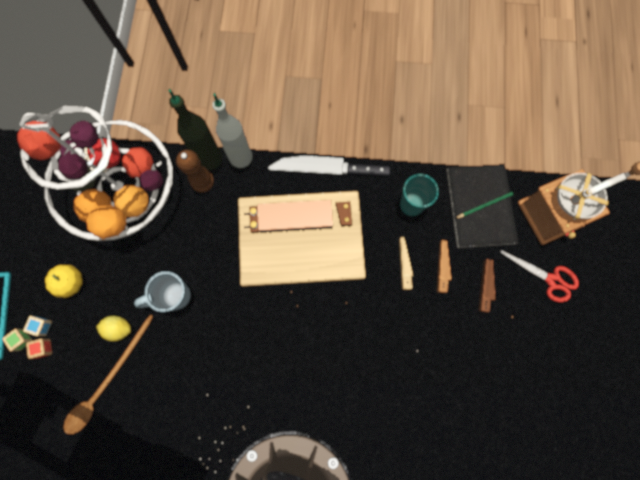

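View pics/scene0.png

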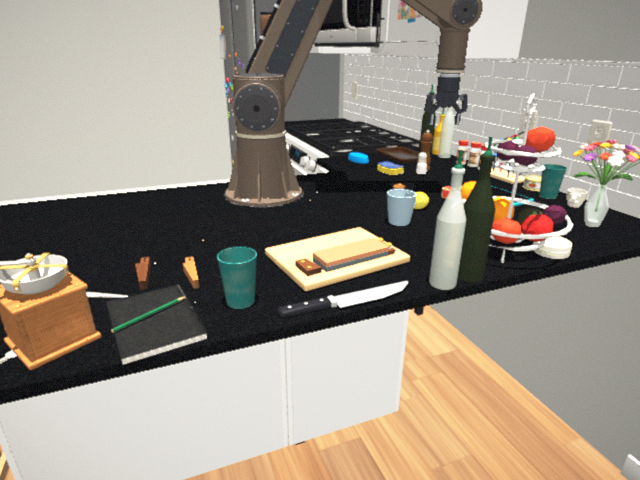

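The top view shows the board at (238–365, 192–285), with the stone's right end at about x=333 and the cleat at 338–352. The wedges are at (405,263), (445,266) and (488,285), noses up. The beaker is at (420,195) and the mug at (167,292). Next I'll measure these.

```bash
cat > h.py <<'E'
from bench import manip, imaging
import numpy as np, cv2
from scipy.spatial.transform import Rotation as R
def cam(n):
    return imaging.read_camera(n)
def rot(q): return R.from_quat([q[1],q[2],q[3],q[0]])
def ray(c,uv,z):
    uv=np.atleast_2d(np.float64(uv)); K=c["K"]
    d=np.c_[(uv[:,0]-K[0,2])/K[0,0],-(uv[:,1]-K[1,2])/K[1,1],-np.ones(len(uv))]
    d=rot(c["orientation"]).apply(d); o=np.array(c["origin"])
    return o+d*((z-o[2])/d[:,2])[:,None]
def tool(): 
    o=manip.get_obs(); return np.array(o["eef_pos"]),rot(o["tool_rot"]).as_matrix()
E
python3 - <<'E'
from h import *
c=cam("top"); im=c["image"]
a=cv2.resize(im[180:330,230:510],None,fx=2.85,fy=2.85,interpolation=cv2.INTER_CUBIC); cv2.imwrite("pics/crop1.png",a)
hsv=cv2.cvtColor(im,cv2.COLOR_BGR2HSV)
# board
m=((hsv[...,2]>70)).astype(np.uint8); 
n,l,s,ce=cv2.connectedComponentsWithStats(m)
for i in range(1,n):
    x,y,w,h,A=s[i]
    if A>150 and 225<x<520 and 180<y<330:
        pts=cv2.findContours((l==i).astype(np.uint8),cv2.RETR_EXTERNAL,cv2.CHAIN_APPROX_NONE)[0][0]
        r=cv2.minAreaRect(pts); b=cv2.boxPoints(r); print(s[i],np.round(b,1).tolist(), np.round(ray(c,b,22)[:,:2],1).tolist())
E
```

```text
[  237   190   130    97 11263] [[233.8000030517578, 196.6999969482422], [361.0, 189.10000610351562], [366.3999938964844, 279.1000061035156], [239.1999969482422, 286.79998779296875]] [[684.6, 204.4], [731.8, -111.7], [505.4, -139.4], [461.2, 163.0]]
[456 192  57  27 275] [[455.0, 214.8000030517578], [510.20001220703125, 189.1999969482422], [512.7000122070312, 194.5], [457.3999938964844, 220.10000610351562]] [[684.5, -348.6], [763.3, -485.9], [749.8, -492.0], [671.3, -355.0]]
[399 236  15  54 553] [[398.29998779296875, 236.1999969482422], [410.8999938964844, 235.39999389648438], [414.0, 288.79998779296875], [401.3999938964844, 289.6000061035156]] [[618.1, -211.0], [622.5, -241.7], [491.7, -254.3], [487.4, -224.4]]
[437 239  15  54 584] [[436.79998779296875, 291.8999938964844], [439.8999938964844, 238.8000030517578], [453.29998779296875, 239.5], [450.20001220703125, 292.70001220703125]] [[489.1, -308.9], [620.1, -312.9], [620.9, -345.8], [489.9, -341.0]]
[ 500  250   80   53 1176] [[499.3999938964844, 251.60000610351562], [523.7999877929688, 225.60000610351562], [584.5, 282.5], [560.0999755859375, 308.5]] [[600.3, -458.5], [671.1, -518.6], [541.5, -661.9], [474.3, -601.6]]
[480 259  16  53 576] [[479.70001220703125, 310.79998779296875], [484.5, 258.5], [498.5, 259.79998779296875], [493.70001220703125, 312.1000061035156]] [[452.8, -411.6], [580.0, -422.2], [579.8, -456.1], [452.6, -444.6]]
```

View pics/crop1.png

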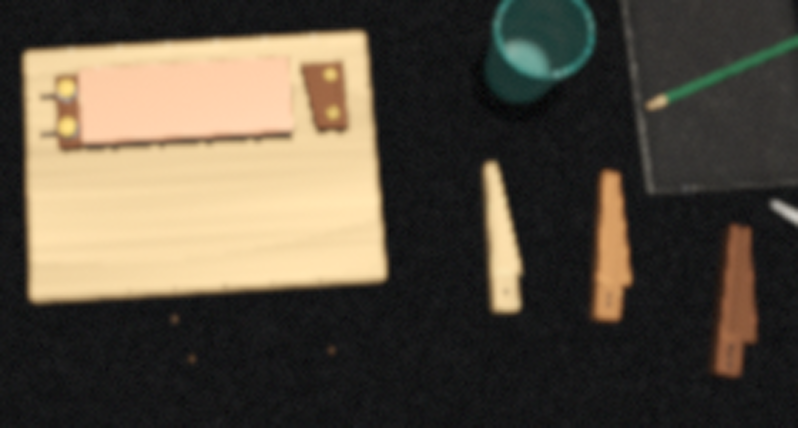

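The crop shows the stone's right end at crop x≈292 and the cleat's far-left corner at about (302,66), so the gap is narrow. The wedges lie noses up (+x), roughly square to the board.

```bash
cat >> h.py <<'E'
def comp(im,u,v,th=70):
    m=(cv2.cvtColor(im,cv2.COLOR_BGR2HSV)[...,2]>th).astype(np.uint8)
    l=cv2.connectedComponents(m)[1]; m=(l==l[v,u]).astype(np.uint8)
    return m
def lfit(p):  # robust line: point,dir
    vx,vy,x,y=cv2.fitLine(np.float32(p),cv2.DIST_HUBER,0,.01,.01).ravel(); return np.array([x,y]),np.array([vx,vy])
def isect(a,b):
    t=np.linalg.solve(np.c_[a[1],-b[1]],b[0]-a[0]); return a[0]+t[0]*a[1]
def edges(g,axis,rng,lo,hi,n=1):
    """subpixel strongest gradient along rows(axis=0: scan columns) -> pts uv"""
    out=[]
    for k in rng:
        f=(g[k,lo:hi] if axis==0 else g[lo:hi,k]).astype(float); d=np.abs(np.gradient(f)); i=int(d.argmax())
        s=slice(max(i-2,0),i+3); x=(np.arange(len(d))[s]*d[s]).sum()/d[s].sum()+lo
        out.append((x,k) if axis==0 else (k,x))
    return np.array(out)
E
python3 - <<'E'
from h import *
c=cam("top"); im=c["image"]; g=im[...,2]
L=edges(g,0,range(205,275,3),229,246);Rr=edges(g,0,range(200,270,3),354,372)
T=edges(g,1,range(250,350,4),184,204);B=edges(g,1,range(250,350,4),272,294)
l,r,t,b=map(lfit,(L,Rr,T,B))
co=np.array([isect(b,l),isect(b,r),isect(t,r),isect(t,l)]) # nearL,nearR,farR,farL
P=ray(c,co,22)[:,:2]; print(P.round(1))
M=np.float64([[-110,150],[-110,-150],[110,-150],[110,150]])
A=M;Bq=P-P.mean(0); H=A.T@Bq; th=np.arctan2(H[0,1]-H[1,0],H[0,0]+H[1,1]); ctr=P.mean(0)
Rm=np.array([[np.cos(th),-np.sin(th)],[np.sin(th),np.cos(th)]])
print("board",ctr,th,"res",(P-(M@Rm.T+ctr)).round(1).tolist())
np.savez("board.npz",ctr=ctr,th=th,R=Rm)
tob=lambda p:(p-ctr)@Rm
# stone right end, cleat edges
hsv=cv2.cvtColor(im,cv2.COLOR_BGR2HSV)
for v in range(198,232,2): print(v, im[v,326:356].tolist() if v in(206,) else "", end="")
for v in range(204,226,3):
    q=edges(im[...,0],0,[v],326,338); k=edges(im[...,2],0,[v],334,346)
    print(v,tob(ray(c,q,48)[:,:2]).round(1),tob(ray(c,k,38)[:,:2]).round(1))
for nm,(u,v) in dict(pale=(405,270),brown=(444,275),dark=(487,290)).items():
    m=comp(im,u,v,60); pts=cv2.findContours(m,0,1)[0][0][:,0].astype(float)
    W=tob(ray(c,pts,22)[:,:2]); Ww=ray(c,pts,22)[:,:2]
    # left straight edge: per image row leftmost pixel
    rows=np.where(m.any(1))[0]; le=edges(im[...,2],0,rows[3:-3],u-14,u+1); re=edges(im[...,2],0,rows[-13:-3],u+1,u+14)
    pe=ray(c,le,22)[:,:2]; ln=lfit(pe); pr=ray(c,re,22)[:,:2]
    print(nm,"left dir",np.arctan(ln[1][1]/ln[1][0]),"x range",Ww[:,0].min(),Ww[:,0].max(),"n",(rows[0],rows[-1]),"left at tail",pe[-5:].mean(0),"right at tail",pr.mean(0))
E
```

```text
[[ 463.4  161.9]
 [ 507.5 -137.4]
 [ 728.5 -104.4]
 [ 684.4  194.5]]
board [595.9329808   28.66676509] 0.14663400189385956 res [[-1.8, 1.0], [-1.6, -1.6], [1.8, -0.7], [1.6, 1.4]]
198 200 202 204 206 [[173, 210, 255], [173, 210, 255], [173, 210, 255], [172, 210, 255], [171, 210, 254], [170, 213, 251], [170, 218, 250], [169, 219, 248], [160, 209, 238], [135, 182, 211], [92, 132, 168], [71, 102, 150], [69, 100, 155], [68, 101, 155], [69, 101, 155], [71, 103, 156], [72, 110, 162], [84, 140, 184], [102, 175, 212], [118, 195, 229], [118, 196, 229], [105, 176, 214], [86, 139, 184], [83, 121, 170], [107, 151, 191], [142, 190, 221], [163, 213, 242], [170, 220, 248], [171, 221, 249], [170, 220, 249]]208 210 212 214 216 218 220 222 224 226 228 230 204 [[ 70.7 -89.5]] [[ 73.8 -89.5]]
207 [[ 62.9 -90.9]] [[ 66.  -90.5]]
210 [[ 55.3 -91.4]] [[ 58.3 -91.2]]
213 [[ 47.7 -91.3]] [[ 50.5 -93.3]]
216 [[ 40.2 -90.9]] [[ 42.8 -94.5]]
219 [[ 33.5 -77.4]] [[ 35.1 -96. ]]
222 [[ 25.8 -79.7]] [[ 27.5 -96.2]]
225 [[ 18.1 -82.3]] [[ 19.7 -99.8]]
pale left dir 0.10079442 x range 487.09819854247326 619.626818133895 n (np.int64(236), np.int64(290)) left at tail [ 498.50002423 -225.53007093] right at tail [ 506.51562161 -248.66377506]
brown left dir -0.026539115 x range 489.1939021981823 620.594625203796 n (np.int64(239), np.int64(292)) left at tail [ 500.98689958 -311.57102729] right at tail [ 509.07767596 -335.72249265]
dark left dir -0.09823385 x range 451.21929782744985 581.9965683492579 n (np.int64(258), np.int64(312)) left at tail [ 461.93806648 -413.76703558] right at tail [ 469.71994938 -435.65786895]
```

Run:
```python
from h import *
b=np.load("board.npz"); ctr,Rm=b["ctr"],b["R"]; tob=lambda p:(p-ctr)@Rm
ims=[cam("top") for _ in range(4)]; c=ims[0]; im=np.mean([x["image"] for x in ims],0)
for v in range(202,228,3):
    row=im[v,322:334]; ra=row[:,1]/row[:,2]
    k=edges(im[...,2],0,[v],332,344)
    # half-level crossing of ratio
    mid=(ra[:3].mean()+.885)/2; i=int(np.argmax(ra>mid)); u=322+i-1+(mid-ra[i-1])/(ra[i]-ra[i-1])
    s=tob(ray(c,[(u,v)],48)[:,:2])[0]; q=tob(ray(c,k,38)[:,:2])[0]
    print(v,ra.round(3).tolist() if v%2 else "",round(u,2),s.round(1),k[0,0].round(2),q.round(1),"gap_end est",(s[1]-q[1]-(80-q[0])/6).round(2))
```

```text
202  331.13 [ 76.3 -80.3] 334.85 [ 78.9 -89.9] gap_end est 9.42
205 [0.819, 0.82, 0.821, 0.82, 0.82, 0.82, 0.821, 0.82, 0.826, 0.845, 0.871, 0.883] 331.28 [ 68.7 -80.2] 334.83 [ 71.2 -89.3] gap_end est 7.7
208  331.49 [ 61.1 -80.2] 335.75 [ 63.4 -91.1] gap_end est 8.13
211 [0.827, 0.827, 0.827, 0.829, 0.827, 0.828, 0.828, 0.831, 0.83, 0.835, 0.855, 0.875] 332.05 [ 53.4 -81. ] 336.53 [ 55.7 -92.4] gap_end est 7.37
214  332.37 [ 45.8 -81.3] 337.48 [ 47.9 -94.2] gap_end est 7.61
217 [0.835, 0.835, 0.835, 0.837, 0.837, 0.836, 0.838, 0.839, 0.834, 0.825, 0.842, 0.872] 332.6 [ 38.2 -81.3] 337.81 [ 40.3 -94.5] gap_end est 6.54
220  332.63 [ 30.7 -80.9] 338.73 [ 32.5 -96.2] gap_end est 7.4
223 [0.843, 0.842, 0.843, 0.842, 0.843, 0.846, 0.847, 0.85, 0.85, 0.848, 0.849, 0.865] 332.93 [ 23.2 -81.1] 339.15 [ 24.9 -96.7] gap_end est 6.41
226  331.43 [ 16. -77.] 340.54 [ 17.2 -99.5] gap_end est 12.07
```

```bash
cat >> h.py <<'E'
def go(*targets):
    p,Rt=tool()
    print("tool-y heading",np.arctan2(Rt[1,1],Rt[0,1]),p.round(1))
    for t in targets: print(t,"->",(Rt.T@(np.array(t)-p)).round(1))
E
python3 - <<'E'
from h import *
go((540,200,212),(507,-238.5,150),(507,-238.5,60),(507,-238.5,20))
E
```

```text
tool-y heading 1.2780159912242746 [187.6 622.3 211.8]
(540, 200, 212) -> [-4.593e+02 -3.026e+02 -1.000e-01]
(507, -238.5, 150) -> [-554.3 -731.9   62. ]
(507, -238.5, 60) -> [-554.3 -731.9  152. ]
(507, -238.5, 20) -> [-554.3 -731.9  192. ]
```

```bash
python3 inch.py '60 -459 -303 0 0 | 60 -459 -303 0 0 | 60 -459 -303 0 0 | 60 -459 -303 0 0 | 60 -459 -303 0 0 | 60 -459 -303 0 0 | 60 -459 -303 0 0 | 60 -459 -303 0 0 | 60 -459 -303 0 -0.1 | 60 -459 -303 0 -0.2 | 60 -459 -303 0 -0.3 | 60 -554 -732 62 -0.393 | 60 -554 -732 62 -0.393 | 60 -554 -732 62 -0.393 | 60 -554 -732 62 -0.393 | 60 -554 -732 62 -0.393 | 60 -554 -732 62 -0.393 | 60 -554 -732 62 -0.393 | 60 -554 -732 62 -0.393 | 60 -554 -732 62 -0.393' 30
python3 inch.py '60 0 0 0 0 | 60 0 0 0 0 | 60 0 0 0 0'; python3 -c "
from h import *
go((507,-238.5,60),(507,-238.5,20))
cv2.imwrite('pics/a.png',cv2.resize(cam('top')['image'][200:330,370:520],None,fx=4,fy=4))"
```

```text
time_s: 2.4
eef_pos: [506.2, -240.9, 149.7]
tool_rot: [0.0, -0.05, 0.999, -0.0]
wrist_force: [1.0, 0.1, -0.4]
grip_width: 59.7
grip_force: 0.0
time_s: 2.7
eef_pos: [506.7, -237.7, 149.9]
tool_rot: [-0.0, -0.05, 0.999, 0.0]
wrist_force: [0.4, -0.1, 0.0]
grip_width: 60.1
grip_force: 0.0
tool-y heading 1.6712405150127065 [ 506.7 -237.7  149.9]
(507, -238.5, 60) -> [-0.2 -0.8 89.9]
(507, -238.5, 20) -> [ -0.3  -0.8 129.9]
```

View pics/a.png

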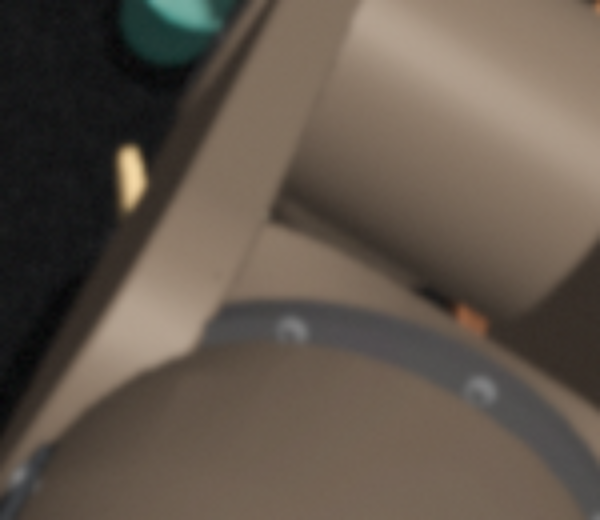

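The arm hides the wedge's tail; only its nose shows, at about crop (130,180). I'll descend on the measured pose.

```bash
python3 inch.py '60 0 -0.8 45 0 | 60 0 -0.8 90 0 | 60 0 -0.8 110 0 | 60 0 -0.8 130 0 | 60 0 -0.8 130 0 | 60 0 -0.8 130 0 | 15 0 -0.8 130 0 | 15 0 -0.8 130 0 | 15 0 -0.8 130 0 | 15 0 -0.8 130 0 | 15 0 -0.8 130 0 | 15 0 -0.8 130 0' 40
python3 inch.py '15 0 0 0 0 | 15 0 0 -20 0 | 15 0 0 -45 0 | 15 0 0 -45 0 | 15 0 0 -45 0' 40
python3 - <<'E'
from h import *
b=np.load("board.npz"); w=lambda x,y:b["R"]@[x,y]+b["ctr"]
print(w(-100,-91.5),w(-130,-91.5)); a=w(-130,-92.5); e=w(-105,-92.5); go((*a,65),(*a,45),(*e,45))
E
```

```text
time_s: 3.95
eef_pos: [506.8, -239.3, 20.0]
tool_rot: [0.0, -0.05, 0.999, -0.0]
wrist_force: [0.3, 0.7, 0.1]
grip_width: 14.8
grip_force: 0.0
time_s: 4.45
eef_pos: [507.1, -239.4, 65.3]
tool_rot: [0.0, -0.05, 0.999, -0.0]
wrist_force: [0.1, -0.4, -1.4]
grip_width: 15.2
grip_force: 0.0
[510.37511418 -76.46221027] [480.69705966 -80.84548299]
tool-y heading 1.6710139776197281 [ 507.1 -239.4   65.3]
(np.float64(480.8431687496092), np.float64(-81.8347514722079), 65) -> [1.040e+01 1.594e+02 1.000e-01]
(np.float64(480.8431687496092), np.float64(-81.8347514722079), 45) -> [ 10.4 159.4  20.1]
(np.float64(505.5748808521662), np.float64(-78.18202420669294), 45) -> [-14.6 160.6  20.2]
```

The fingers closed to 15 mm with no grip force, so they missed. I'll lift, move aside and look.

```bash
python3 inch.py '60 0 0 -60 0 | 60 0 50 -120 0 | 60 0 100 -120 0 | 60 0 150 -120 0 | 60 0 200 -120 0 | 60 0 250 -120 0 | 60 0 250 -120 0 | 60 0 250 -120 0'
python3 -c "
from h import *
cv2.imwrite('pics/b.png',cv2.resize(cam('top')['image'][180:330,360:510],None,fx=4,fy=4,interpolation=cv2.INTER_CUBIC))"
```

```text
time_s: 5.25
eef_pos: [480.7, 12.4, 184.2]
tool_rot: [-0.001, -0.052, 0.999, 0.0]
wrist_force: [0.3, -0.6, -0.1]
grip_width: 59.9
grip_force: 0.0
```

View pics/b.png

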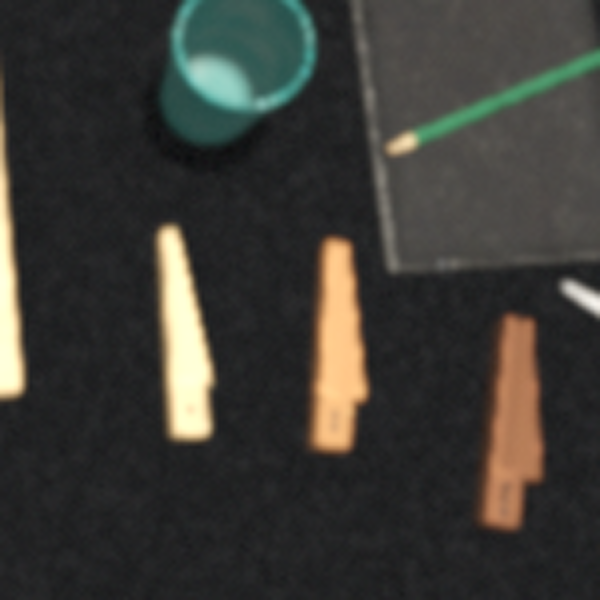

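The pale wedge is undisturbed at about crop (190,410), so my position estimate may be off. I'll check the camera consistency and project the TCP into both views.

Run:
```python
from h import *
t=cam("top"); s=cam("scene")
def proj(c,P):
    d=rot(c["orientation"]).inv().apply(np.atleast_2d(P)-np.array(c["origin"])); q=np.c_[d[:,0]/-d[:,2],-d[:,1]/-d[:,2],np.ones(len(d))]
    return (q@c["K"].T)[:,:2].round(1)
p,Rt=tool()
P=np.array([[0,0,0],p,p+Rt[:,2]*17,[507,-239,22],[499,-324,22],[461,-426,22],[617,-228,22]])
print(p,"\n",proj(t,P),"\n",proj(s,P))
print("pale tail centre ray z22,z0",ray(t,[(407.5,282.5)],22),ray(t,[(407.5,282.5)],0))
cv2.imwrite("pics/s1.png",cv2.resize(s["image"][60:330,80:440],None,fx=2.2,fy=2.2))
```

```text
[481.69986576   9.25055896 184.34841588] 
 [[288.2 501.6]
 [301.2 273.4]
 [301.5 274.6]
 [407.8 282. ]
 [443.2 288.3]
 [485.8 307.8]
 [405.2 237.1]] 
 [[263.8 194. ]
 [313.  179. ]
 [313.  185.3]
 [224.1 254.3]
 [188.7 258.4]
 [144.  258.6]
 [237.8 272.9]]
pale tail centre ray z22,z0 [[ 505.62311017 -238.27533672   22.        ]] [[ 508.9099486  -242.23737156    0.        ]]
```

View pics/s1.png

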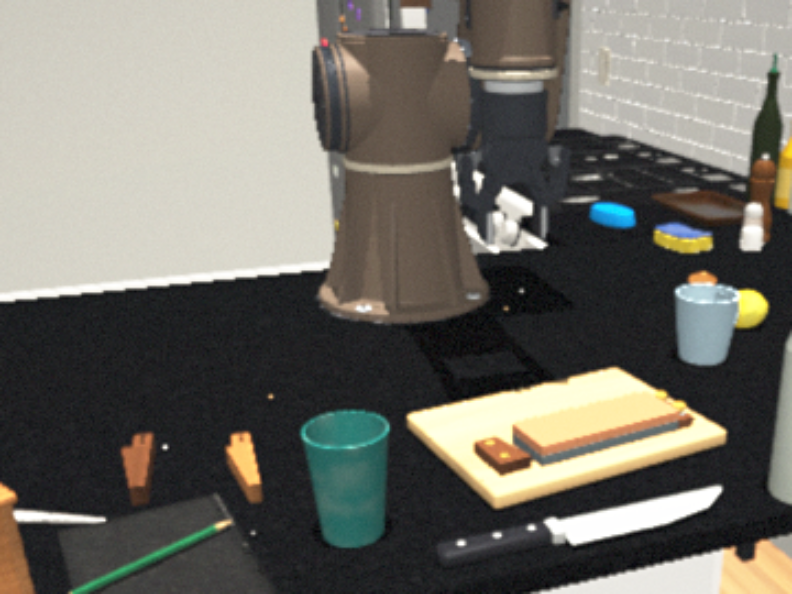

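In this view the gripper's column (crop x≈513) matches the projection, but the fingertips at crop y≈243 look higher than expected. I'll zoom in with stretched contrast.

Run:
```python
from h import *
s=cam("scene"); im=s["image"][85:195,260:380].astype(float)
im=(255*np.clip(im/160,0,1)**.5).astype(np.uint8)
im=cv2.resize(im,None,fx=5,fy=5,interpolation=cv2.INTER_CUBIC)
cv2.circle(im,(int((313-260)*5),int((179-85)*5)),5,(0,0,255),1);cv2.circle(im,(int((313-260)*5),int((185.3-85)*5)),5,(0,255,0),1)
cv2.imwrite("pics/s2.png",im)
```

```text
(no output)
```

View pics/s2.png

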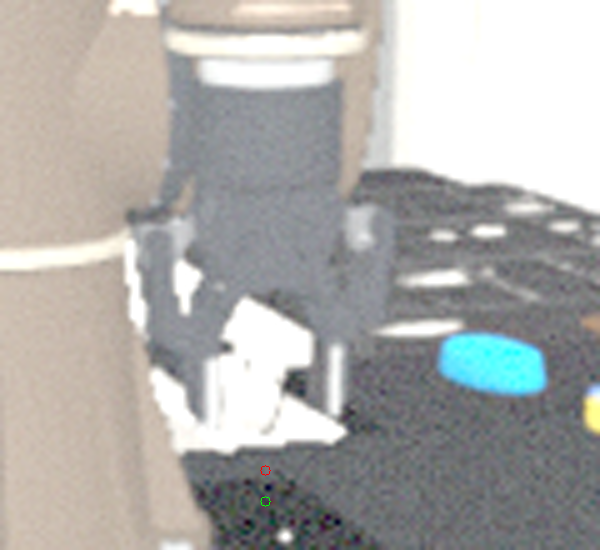

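The fingertips (crop y≈420, image row 169) sit well above the projected TCP at row 179, so the fingers are probably higher than stated, by about 30 mm. I'll go back over the wedge and find the table by careful touch.

```bash
python3 inch.py '60 0 -50 0 0 | 60 0 -100 0 0 | 60 0 -150 0 0 | 60 0 -200 0 0 | 60 0 -250 40 0 | 60 0 -250 90 0 | 40 0 -250 150 0 | 40 0 -250 165 0 | 40 0 -250 165 0 | 40 0 -250 165 0' 40;  python3 -c "
from h import *
go((507,-238.5,20))"
python3 inch.py '40 0 0 2 0 | 40 0 0 4 0 | 40 0 0 6 0 | 40 0 0 6 0'; python3 inch.py '40 0 0 2 0 | 40 0 0 4 0 | 40 0 0 4 0'
```

```text
time_s: 6.45
eef_pos: [506.3, -239.9, 20.0]
tool_rot: [-0.001, -0.049, 0.999, 0.0]
wrist_force: [-0.4, -0.5, 0.4]
grip_width: 40.3
grip_force: 0.0
tool-y heading 1.6697984280240201 [ 506.3 -239.9   20. ]
(507, -238.5, 20) -> [-0.8  1.4 -0. ]
time_s: 6.85
eef_pos: [507.2, -239.3, 14.5]
tool_rot: [0.0, -0.05, 0.999, -0.0]
wrist_force: [1.0, -0.1, -0.4]
grip_width: 39.8
grip_force: 0.0
time_s: 7.15
eef_pos: [506.7, -239.1, 9.6]
tool_rot: [-0.0, -0.05, 0.999, 0.0]
wrist_force: [-0.1, 0.3, -0.5]
grip_width: 40.1
grip_force: 0.0
```

```bash
for i in 1 2 3; do python3 inch.py '40 0 0 2 0 | 40 0 0 4 0 | 40 0 0 4 0' | grep -E "eef|force"; done
```

```text
eef_pos: [506.6, -239.1, 5.5]
wrist_force: [0.0, 0.2, 0.4]
grip_force: 0.0
eef_pos: [506.7, -239.2, 1.6]
wrist_force: [-0.1, 0.5, 0.2]
grip_force: 0.0
eef_pos: [506.7, -239.1, -2.4]
wrist_force: [-0.3, 0.4, 0.4]
grip_force: 0.0
```

```bash
for i in 1 2 ; do python3 inch.py '40 0 0 2 0 | 40 0 0 4 0 | 40 0 0 4 0' | grep -E "eef|force"; done; python3 inch.py '10 0 0 0 0 | 10 0 0 0 0 | 10 0 0 0 0 | 10 0 0 0 0 | 10 0 0 0 0' 40
```

```text
eef_pos: [506.7, -239.1, -6.4]
wrist_force: [0.4, -0.5, 0.3]
grip_force: 0.0
eef_pos: [506.6, -239.1, -10.4]
wrist_force: [1.2, 0.3, 0.2]
grip_force: 0.0
time_s: 9.15
eef_pos: [506.8, -239.2, -10.0]
tool_rot: [0.0, -0.05, 0.999, -0.0]
wrist_force: [-0.7, 0.5, 5.9]
grip_width: 19.3
grip_force: 39.5
```

Gripped at 19.3 mm with 40 N, so the real fingers are about 28 mm higher than reported. I'll lift and carry it to the landing.

```bash
python3 inch.py '10 0 0 -20 0 | 10 0 0 -60 0 | 10 0 0 -60 0 | 10 0 0 -60 0' 60
python3 - <<'E'
from h import *
b=np.load("board.npz"); w=lambda x,y:b["R"]@[x,y]+b["ctr"]
a=w(-125,-93); e=w(-105,-93); go((*a,50),(*a,25),(*e,16))
E
```

```text
time_s: 9.55
eef_pos: [507.5, -239.6, 50.7]
tool_rot: [0.001, -0.05, 0.999, -0.001]
wrist_force: [-0.7, -0.2, -0.9]
grip_width: 18.3
grip_force: 59.3
tool-y heading 1.6709572763826326 [ 507.5 -239.6   50.7]
(np.float64(485.86256571543095), np.float64(-81.59884026115606), 50) -> [  5.7 159.4   0.5]
(np.float64(485.86256571543095), np.float64(-81.59884026115606), 25) -> [  5.8 159.4  25.5]
(np.float64(505.6479353974765), np.float64(-78.67665844874409), 16) -> [-14.2 160.3  34.5]
```

```bash
python3 inch.py '10 6 50 0 -0.047 | 10 6 100 0 -0.047 | 10 6 140 0 -0.047 | 10 6 159 0 -0.047 | 10 6 159 15 -0.047 | 10 6 159 30 -0.047 | 10 6 159 32 -0.047 | 10 6 159 32 -0.047 | 10 6 159 32 -0.047'
python3 - <<'E'
from h import *
t=cam("top");s=cam("scene")
a=cv2.resize(t["image"][185:295,300:400],None,fx=4,fy=4,interpolation=cv2.INTER_CUBIC)
b=cv2.resize(s["image"][210:320,260:360],None,fx=4,fy=4,interpolation=cv2.INTER_CUBIC)
cv2.imwrite("pics/c.png",np.hstack([a,b]))
E
```

```text
time_s: 10.45
eef_pos: [484.9, -81.8, 17.9]
tool_rot: [-0.0, -0.073, 0.997, 0.0]
wrist_force: [0.3, 0.2, -0.3]
grip_width: 18.1
grip_force: 59.3
```

View pics/c.png

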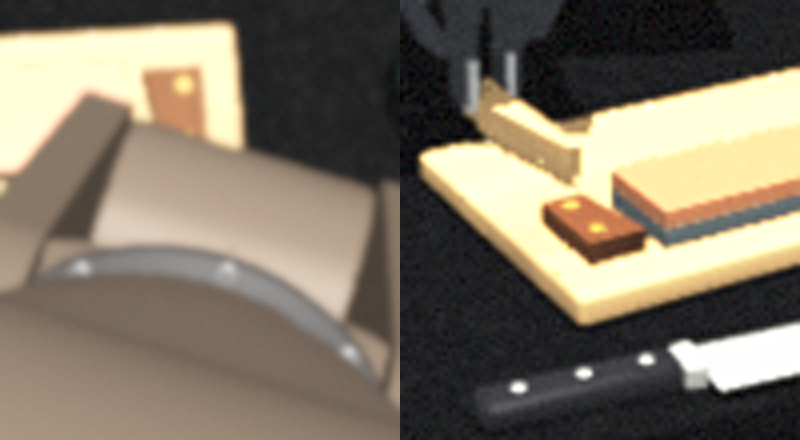

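The scene crop shows the wedge level in the grip. Its nose is at about crop (575,165), image (304,251), short of the gap, with the cleat and stone clear. I'll compare this with the prediction.

```bash
cat >> h.py <<'E'
def proj(c,P):
    d=rot(c["orientation"]).inv().apply(np.atleast_2d(P)-np.array(c["origin"])); q=np.c_[d[:,0]/-d[:,2],-d[:,1]/-d[:,2],np.ones(len(d))]
    return (q@c["K"].T)[:,:2].round(1)
_b=np.load("board.npz")
def tob(p): return (np.asarray(p)[...,:2]-_b["ctr"])@_b["R"]
def tow(x,y,z): return np.array([*(_b["R"]@[x,y]+_b["ctr"]),z])
E
python3 - <<'E'
from h import *
s=cam("scene"); p,Rt=tool(); q=tob(p); print("tcp board",q)
f=lambda P:((proj(s,P)-[260,210])*4+[400,0]).round(0).tolist()
for zb in (25,30): print(zb,"nose L top,bot,R top,bot; tail RB top",[f(tow(q[0]+x,q[1]+y,zb+h))[0] for x,y,h in ((110,10,22),(110,10,0),(110,2,22),(110,2,0),(15,-14,22))])
print("cleat far-left top, near-left top, far-right",f(tow(80,-90,38)),f(tow(20,-100,38)),"board far right corner",f(tow(110,-150,22)))
E
```

```text
tcp board [-125.65028943  -93.12900399]
25 nose L top,bot,R top,bot; tail RB top [[578.0, 150.0], [578.0, 182.0], [566.0, 153.0], [567.0, 185.0], [476.0, 104.0]]
30 nose L top,bot,R top,bot; tail RB top [[578.0, 143.0], [578.0, 175.0], [566.0, 146.0], [566.0, 178.0], [476.0, 98.0]]
cleat far-left top, near-left top, far-right [[647.0, 228.0]] [[582.0, 192.0]] board far right corner [[580.0, 301.0]]
```

The prediction matches the seen nose, with the wedge bottom at z≈25. I'll lower it onto the board and slide it in.

```bash
python3 inch.py '10 0 0 2 0 | 10 0 0 4 0 | 10 0 0 4 0 | 10 0 0 4 0' | grep -E "eef|wrist"; python3 inch.py '10 -15 0 0 0 | 10 -30 0 0 0 | 10 -45 0 0 0 | 10 -60 0 0 0 | 10 -65 0 0 0 | 10 -65 0 0 0 | 10 -65 0 0 0'; python3 -c "
from h import *
print(tob(tool()[0]))"
```

```text
eef_pos: [484.9, -81.6, 13.8]
wrist_force: [0.6, 0.3, -0.7]
time_s: 11.7
eef_pos: [548.3, -72.0, 13.7]
tool_rot: [-0.0, -0.074, 0.997, 0.0]
wrist_force: [0.8, 0.1, -0.5]
grip_width: 18.3
grip_force: 59.3
[-61.8423012  -92.65085843]
```

```bash
python3 inch.py '10 0 0 1 0 | 10 0 0 1 0 | 10 0 0 1 0' | grep -E "eef|wrist";python3 inch.py '10 0 0 1 0 | 10 0 0 1 0 | 10 0 0 1 0' | grep -E "eef|wrist"; for i in 1 2 3; do python3 inch.py '10 0 1 0 0 | 10 0 1 0 0 | 10 0 1 0 0' | grep -E "eef|wrist"; done
```

```text
eef_pos: [548.9, -72.1, 12.9]
wrist_force: [0.5, -0.3, 0.1]
eef_pos: [549.2, -72.1, 12.1]
wrist_force: [-1.9, -0.2, 7.1]
eef_pos: [549.3, -71.2, 12.2]
wrist_force: [-0.5, -1.8, 5.2]
eef_pos: [549.2, -70.3, 12.2]
wrist_force: [-0.3, -1.7, 5.4]
eef_pos: [549.1, -69.4, 12.2]
wrist_force: [-0.1, -5.0, 5.3]
```

```bash
for i in 1 2 ; do python3 inch.py '10 0 0.5 -0.2 0 | 10 0 0.5 -0.2 0 | 10 0 0.5 -0.2 0' | grep -E "eef|wrist"; done;  python3 -c "
from h import *
print(tob(tool()[0]))"
```

```text
eef_pos: [549.0, -69.0, 12.2]
wrist_force: [-0.0, -4.7, 2.6]
eef_pos: [548.9, -68.7, 12.3]
wrist_force: [-0.3, -8.2, -2.1]
[-60.7719132  -89.39712856]
```

```bash
python3 inch.py '10 -10 0 0 0 | 10 -20 0 0 0 | 10 -28 0 0 0 | 10 -28 0 0 0 | 10 -28 0 0 0' | grep -E "eef|wrist"; for i in 1 2 ; do python3 inch.py '10 -2 0 0 0 | 10 -3 0 0 0 | 10 -3 0 0 0' | grep -E "eef|wrist"; done;  python3 -c "
from h import *
print(tob(tool()[0]))"
```

```text
eef_pos: [576.9, -63.9, 12.3]
wrist_force: [1.2, -1.6, 1.0]
eef_pos: [579.0, -63.6, 12.2]
wrist_force: [-3.1, -1.6, 1.4]
eef_pos: [582.5, -63.1, 12.3]
wrist_force: [-1.2, -1.6, 1.2]
[-26.6492984  -88.83760648]
```

```bash
for i in 1 2 3 4; do python3 inch.py '10 -1 0 0 0 | 10 -2 0 0 0 | 10 -2 0 0 0' | grep -E "eef|wrist"; done;  python3 -c "
from h import *
print(tob(tool()[0]))"
```

```text
eef_pos: [584.4, -62.9, 12.3]
wrist_force: [-1.8, -3.1, 1.9]
eef_pos: [586.1, -62.6, 12.2]
wrist_force: [-1.7, -3.5, 1.9]
eef_pos: [586.5, -62.6, 12.1]
wrist_force: [-10.2, -9.0, 7.3]
eef_pos: [586.8, -62.5, 12.1]
wrist_force: [-19.9, -14.9, 16.0]
[-22.3518934  -88.90268493]
```

It jammed with the nose about 8 mm past the cleat. I'll release it, then push square on the tail with closed fingers.

```bash
python3 inch.py '45 0 0 0 0 | 45 0 0 0 0 | 45 0 0 0 0 | 45 0 0 -20 0 | 45 0 0 -60 0 | 45 0 0 -60 0 | 5 36 0 -60 0 | 0 40 0 -60 0 | 0 40 0 -60 0 | 0 40 0 -30 0 | 0 40 0 -10 0 | 0 40 0 -5 0 | 0 40 0 -5 0 | 0 40 0 -5 0' 60
python3 -c "
from h import *
print(tob(tool()[0]))"
```

```text
time_s: 17.5
eef_pos: [551.5, -67.8, 17.9]
tool_rot: [0.0, -0.074, 0.997, -0.0]
wrist_force: [0.1, 0.1, -0.7]
grip_width: 0.1
grip_force: 0.0
[-58.08745562 -88.9432114 ]
```

```bash
python3 inch.py '0 -3 0 0 0 | 0 -6 0 0 0 | 0 -6 0 0 0' | grep -E "eef|wrist"; for i in 1 2 3 4; do python3 inch.py '0 -1 0 0 0 | 0 -2 0 0 0 | 0 -2 0 0 0' | grep -E "eef|wrist"; done;  python3 -c "
from h import *
print(tob(tool()[0]))"
```

```text
eef_pos: [557.7, -67.0, 18.0]
wrist_force: [0.1, -0.7, 0.5]
eef_pos: [558.7, -66.7, 17.4]
wrist_force: [-0.1, 0.3, -0.8]
eef_pos: [560.7, -66.4, 17.3]
wrist_force: [-0.2, 0.3, -0.1]
eef_pos: [562.2, -66.1, 17.2]
wrist_force: [-2.7, -0.7, 1.3]
eef_pos: [562.8, -65.9, 17.1]
wrist_force: [-10.2, -5.2, 7.0]
[-46.58984751 -88.70326724]
```

```bash
for i in 1 2; do python3 inch.py '0 -1 0 0 0 | 0 -1 0 0 0 | 0 -1 0 0 0' | grep -E "eef|wrist"; done
```

```text
eef_pos: [563.1, -65.8, 17.0]
wrist_force: [-13.1, -6.6, 6.6]
eef_pos: [563.4, -65.8, 16.9]
wrist_force: [-14.8, -9.3, 8.6]
```

```bash
python3 inch.py '0 -1 -0.5 -0.5 0 | 0 -1.5 -0.5 -0.5 0 | 0 -1.5 -0.5 -0.5 0 | 0 -1.5 -0.5 -0.5 0' | grep -E "eef|wrist"; python3 -c "
from h import *
print(tob(tool()[0]))"
```

```text
eef_pos: [563.7, -65.9, 16.9]
wrist_force: [-19.6, -9.1, 5.9]
[-45.7419166  -88.80475489]
```

Pushed with about 20 N; now back off, clear the view and look.

```bash
python3 inch.py '0 10 0 0 0 | 0 25 0 -10 0 | 0 25 0 -60 0 | 0 25 50 -110 0 | 0 25 100 -150 0 | 0 25 150 -150 0 | 0 25 200 -150 0 | 0 25 250 -150 0 | 0 25 300 -150 0 | 0 25 300 -150 0 | 0 25 300 -150 0 | 0 25 300 -150 0'
python3 - <<'E'
from h import *
t=cam("top");s=cam("scene")
a=cv2.resize(t["image"][185:295,300:400],None,fx=4,fy=4,interpolation=cv2.INTER_CUBIC)
b=cv2.resize(s["image"][210:320,260:360],None,fx=4,fy=4,interpolation=cv2.INTER_CUBIC)
cv2.imwrite("pics/d.png",np.hstack([a,b]))
o=np.array([-20.5,-90.5])
print([((proj(t,tow(o[0]+x,o[1]+y,44))-[300,185])*4).tolist() for x,y in((110,10),(110,2),(15,10),(15,-14),(-15,10),(-15,-10))])
E
```

```text
time_s: 21.2
eef_pos: [498.7, 227.6, 168.3]
tool_rot: [0.0, -0.074, 0.997, 0.0]
wrist_force: [-0.3, -0.0, -0.5]
grip_width: 0.1
grip_force: 0.0
[[[123.20000000000005, 49.60000000000002]], [[136.4000000000001, 48.799999999999955]], [[134.0, 199.60000000000002]], [[173.5999999999999, 197.20000000000005]], [[137.20000000000005, 248.39999999999998]], [[170.4000000000001, 246.39999999999998]]]
```

View pics/d.png

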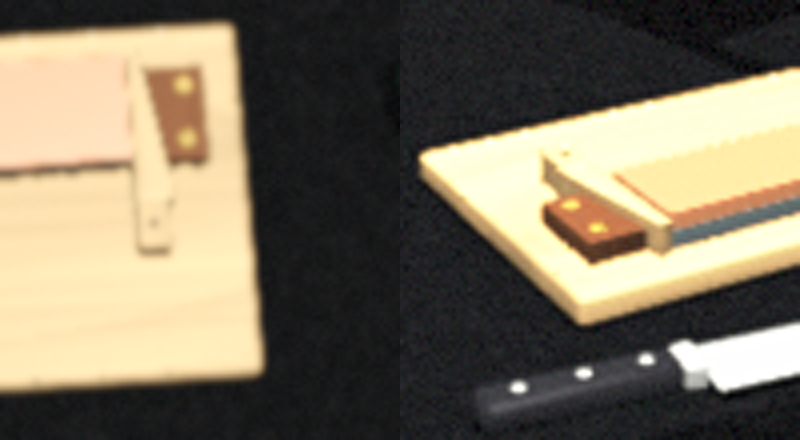

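The wedge lies flat along the stone. Its nose comes out past the cleat's far end: crop y≈50 against the cleat at about 68, and visible in the scene view. The tail step, at crop y≈200, is well in front of the stone's front at about 168. The fit is good, so I'm handing it in.

```bash
python3 -c "
from bench import manip, imaging
print(manip.finish_job())"
```

```text
the job is handed in; nothing more can be done
None
```

I jammed the pale wedge in with a push of about 20 N. Its nose is past the far end of the cleat, its tail is clear in front of the stone, and the robot has let go of it. I never touched the other two wedges, the mug or the beaker. I handed the job in at about 21 s; the system confirmed the hand-in but gave no verdict.

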